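# Snap the battery pack into a field transmitter and close its cover

## Robot

A 6-joint arm with a two-finger parallel gripper is mounted at the origin on the work surface. World frame = base frame: x ahead of the robot, y to its left, z up, the work surface at z = 0. Lengths are in m, angles in rad, forces in N, time in s.
With the tool pointing down it reaches from about 0.275 to 0.875 m from the base axis. Payload 12.5 kg.
Tool frame: the origin (TCP) lies on the centre line of the jaws, within the pads' length; the fingertips stand ctrl.tip_extent ahead of it and the grasp point (between the pads) lies 2 mm behind it (ctrl.tip_extent is the distance from the TCP to the fingertips, in m); z points along the fingers, y is the direction in which the jaws open and shut (so a half turn about z gives the same grasp; the last joint's range is limited). The gripper opens to 85 mm and grips with 20 to 120 N. Pads are 22 mm wide; open, the fingers measure 114 mm over their backs; the gripper's body (76 mm by 85 mm) begins 54 mm behind the grasp point. The pads swing forward as they close: fully open they stand 13 mm farther back than shut.
Start: joints at [-0.085, 0.351, 1.652, -0, 1.139, -0.085], TCP at [0.55, 0, 0.248] pointing down, gripper open.
Joint ranges: [-2.75, 2.75], [-0.79, 2.1], [0.01, 2.65], [-1.57, 4.71], [0.07, 3.14], [-2.87, 2.87]. Speed limits (rad/s): [2.22, 2.22, 2.79, 3.14, 3.14, 3.14].

## Interface

Orientations are given as [roll, pitch, yaw] about the fixed x, y, z axes, in that order (R = Rz(yaw) Ry(pitch) Rx(roll)).
In Python, from bench import ctrl, snapshot, camera_params, find_in, cut_out, landmark_of gives the robot as it stands. The module is installed in compiled form; this text tells all that it offers.
- The arm moves only by the tool play_rows, never from a script. Its argument "deltas" is text: rows parted by semicolons, each of 6 numbers parted by spaces: the shift along the tool's x, y, z each as a share of 0.03 m, from -1 to 1, then the turn, a rotation vector about the tool's x, y, z each as a share of 0.12 rad, from -1 to 1. In form: tx ty tz wx wy wz; .... A call has 1 to 12 rows; each row shifts and turns the commanded pose from where the row before left it, along the tool's axes as they then stand; what a row does not reach is not made up. A row lasts 1/8 s, in which the tool goes at most 62.5 mm and 10.7 degrees, less where a joint would pass 70% of its speed; a pose out of reach is approached as far as the arm can. A call with a number of a shift or a turn outside -1 to 1 is refused whole. A call with a gripper value outside its range is refused whole. "grip" is the finger opening in mm, from 0 to 85.4, set as the call begins (left out, the last holds). The fingers move at their own pace and stop on an object; "force" is the grip in N (left out, the last holds). Time passes only in rows, so rows that do not move let the fingers close. It gives the time, the measured TCP pose, the force and the opening at its end, in the units of the state.
- ctrl.sense(): the state, without advancing time (a new reading comes with each control period).
- snapshot(name): name is "scene" or "side" or "wrist"; returns (picture, depth): 400x640x3 uint8, blue, green, red; 400x640 float32, m along the optical axis (not along the pixel's ray), 0 where there is no reading.
- camera_params(name): a dict with "fx", "fy", "cx", "cy" (pixels), "T" (4x4, takes a point from camera to world coordinates). Camera axes: x right, y up, looking along -z (the intrinsics and any distortion apply to the point x, -y, -z); pixel columns grow to the right and rows downward; lengths in m; the calibration is good to about 2 mm. A picture is of the moment at which its call begins: read the wrist's pose just before it. camera_params takes no time and is no camera call; for the wrist camera it gives the pose at the moment of the call.
- ctrl.sign_off(): hands the job in, once; it reports no verdict.
Trained networks look in the newest picture that a camera, given by its name, has taken for a name from the list of things; names that differ only in an ending like _2 or _b are one class to them, and where a whole thing is asked for, a point or a joint stands for the part that bears it (a point fixed in the world has none). Each returns a list of dicts, best first, with "p" (0 to 1); they miss things now and then, are a little off and sometimes report something else, mostly with a low value. They report only what shows in the picture. A call takes as long as a camera call. They do not tell look-alikes from the thing itself.
- find_in(camera, name): "location" ([x, y, z] in m, in world coordinates, good to about 4 mm: the middle of the surface that is visible of it).
- cut_out(camera, name): "pixels" (400x640 bool, what is visible of it).
- landmark_of(camera, name): "location" ([x, y, z] in m, in world coordinates, good to about 4 mm: a listed point, or the origin of a listed thing).
The state is a dict: "clock": time; "joints": joint angles; "qd": joint speeds; "joint_torque": joint torques, N m; "eef_pos": TCP position; "orientation": TCP orientation; "contact_force": force on the tool from outside, world axes, zero at the start; "torque": the same for the moment, N m; "gripper_width": finger opening in m.
Only numpy, scipy, OpenCV 4.12 (cv2) and the standard library are available. Lean on these libraries where they do the work, as an engineer would, in place of code of your own. Each camera call takes 0.05 s, during which the arm holds its last target. There are 200 camera calls.

## Task

Press the long battery pack with the tapered ends down between the two spring clips in the open red enclosure until it snaps in and lies fully home on its cradle. Then lay the enclosure's cover plate on top, grip rib up, and press it down firmly so that it sits level, its edges in line with the box. Leave the short flat-ended block and the brass ring where they are.

Things in the scene. Friction and masses are not known exactly. Their poses are not given: they have to be found in the camera images.
- enclosure: Open-topped red box fixed to the bench, outside 182 (its x) x 152 (its y) x 57 mm high, open inside 170 x 140 mm, walls 6, floor 5 mm thick. Origin: centre of its underside, z up. Within it, along x: a cradle of two black saddles in the middle and a steel spring clip at each end, inner sides facing. Fingers fit down between the saddles and beside the pack.
- seat (a point): Where the pack's origin lies when fully home: on the enclosure's middle, 13 mm above its origin; pack length along the enclosure's x, either way round, its top then 10 mm below the rim. Saddles at 38 mm either side, each 16 mm long, their flared cheeks reach 12 mm above the seat and leave the pack's sides 2 to 6 mm play.
- mouth (a point): Centre of the enclosure's mouth, level with its rim (57 mm above its origin). The closed cover's origin lies 5 mm below it, the flange on the rim. A pack not home stops the cover from closing.
- clip_near (a joint): Spring clip at the -x end: upright leaf 24 mm wide with a 10 mm round bead, its centre 43 mm above the enclosure's origin, 60.5 mm from its middle. Rad: 0 free, growing outward; about 0.02 with the pack home. A pack pressed straight down with 6 to 15 N touches the beads about 27 mm above its seat, passes them at about 7 mm, and is then drawn down; keep it level.
- clip_far (a joint): The same kind of clip on the enclosure's +x side, mirrored.
- pack: Loose battery pack, about 0.2 kg, lying on the bench: black square body 100 x 34 x 34 mm with a blunt steel cone at each end (34 mm down to 10 mm across over 12 mm), 124 mm long in all along its x axis. Origin: centre of its underside, z up. A shorter black block with flat ends nearby is not it.
- cover: Loose cover, about 0.3 kg, lying rib up: red flange 182 (its x) x 152 (y) x 4 mm; under it a spigot 162 x 132, 5 mm deep (lowest 2 mm: 156 x 126) that enters the enclosure's mouth with 4 mm play each side; on top in the middle a grip rib 70 (x) x 14 (y) x 30 mm high. Origin: centre of the spigot's underside; flange 5 to 9 mm, rib 9 to 39 mm above it. Either way round fits.
- short_pack: Bystander: black block 66 x 34 x 34 mm with flat ends, on the bench; leave it. Origin: centre of its underside.
- gland: Bystander: brass ring lying flat, 40 mm across, 18 mm high; origin: centre of its underside.
Not all that is in view belongs to the job. Leave any pink or white look-alike of the pack alone. Leave any blue or orange look-alike of the cover alone.

How it is judged:
On the way, in this order (a step that is already met when the one before it is completed fails the run):
1. the pack is pressed home between the clips by the gripper (z of pack in the frame of enclosure below 0.0165 m and horizontal distance between pack and enclosure below 0.008 m and angle between the x axis of pack and the x axis of enclosure, either way round below 0.08 rad and contact force between the fingers and pack above 0.5 N), for 0.1 s.
2. the cover is on the enclosure and pressed down on its rim with more than 6 N (z of cover in the frame of enclosure below 0.0545 m and horizontal distance between cover and enclosure below 0.008 m and contact force between cover and enclosure above 6 N), for 0.1 s.
At the end, for the whole second after the job is handed in: Pack home in the enclosure (origin 10 to 16.5 mm above its origin, within 8 mm of its middle, within 0.08 rad), both clips below 0.12 rad; cover on the rim (origin 49 to 54.5 mm above, within 8 mm, in line within 0.09 rad, level within 0.03 rad); both at rest (z of pack in the frame of enclosure between 0.01 and 0.0165 m and horizontal distance between each of pack, cover and enclosure below 0.008 m and angle between the x axis of pack and the x axis of enclosure, either way round below 0.08 rad and value of joint each of clip_near, clip_far below 0.12 rad and z of cover in the frame of enclosure between 0.049 and 0.0545 m and angle between the x axis of cover and the x axis of enclosure, either way round below 0.09 rad and angle between cover's own z axis and vertical below 0.03 rad and linear speed of each of pack, cover below 0.02 m/s); the robot touches nothing.
It fails at once if the short block or the brass ring is moved by more than 30 mm (distance of any of short_pack, gland from where it was at the start of the episode above 0.03 m).
It also fails if it takes over 72 s, if anything falls off the work surface, if the arm or the gripper's body presses on something with over 40 N, if the wrist force passes 120 N, or if a joint passes its speed limit or range.

## Working session

There is one attempt and no reset: what is moved stays moved. The work goes in short steps, Python scripts to look and compute and a tool call to move; the robot and the scene stay as the last step left them, time stands still between calls to the robot, and variables do not carry over. Pictures are saved under pics/ and viewed, on a budget of 10 in all, crops included, one or two more only if the job needs it, and the job is handed in when it is done.

Besides the shell and the picture viewer there is one more tool, called as a command line: name --argument value ..., lists and objects as JSON in quotes. play_rows: Moves the arm, as the interface text tells. Its arguments: {"type":"object","properties":{"deltas":{"type":"string"},"grip":{"type":"number"},"force":{"type":"number"}},"required":["deltas"]}

```bash
mkdir -p pics; cat > h.py <<'E'
import numpy as np, cv2
from bench import ctrl, snapshot, camera_params, find_in, cut_out, landmark_of
def cloud(cam,depth):
    P=camera_params(cam); v,u=np.mgrid[0:400,0:640]
    x=(u-P['cx'])/P['fx']*depth; y=-(v-P['cy'])/P['fy']*depth
    p=np.stack([x,y,-depth,np.ones_like(depth)],-1)
    return (p@P['T'].T)[...,:3]
E
python3 - <<'E'
from h import *
s=ctrl.sense(); print(s['clock'],s['eef_pos'],s['orientation'],s['contact_force'],ctrl.tip_extent)
ims=[]
for c in ['scene','side']:
    im,d=snapshot(c); cv2.imwrite(f'pics/{c}0.png',im); np.save(f'{c}0.npy',d)
    P=camera_params(c); print(c,np.round(P['T'],3).tolist(),P['fx'])
    for n in ['enclosure','pack','cover','short_pack','gland','seat','mouth']:
        f=[] if n in('seat','mouth') else find_in(c,n)
        l=landmark_of(c,n)
        print(n,[(np.round(a['location'],3).tolist(),round(a['p'],2)) for a in f],[(np.round(a['location'],3).tolist(),round(a['p'],2)) for a in l])
E
```

```text
0.0 [5.49672063e-01 3.75578705e-05 2.47757432e-01] [-3.14039262e+00 -8.93664878e-05  1.57079848e+00] [ 0.01512719  0.31437798 -0.45566211] 0.017
scene [[0.864, -0.308, 0.397, 0.974], [0.503, 0.549, -0.668, -0.712], [-0.012, 0.777, 0.63, 0.85], [0.0, 0.0, 0.0, 1.0]] 391.9254808567251
enclosure [([0.551, -0.285, 0.014], 0.88)] [([0.546, -0.289, -0.0], 0.77)]
pack [([0.566, 0.098, 0.034], 0.9), ([0.49, -0.022, 0.028], 0.75), ([0.629, -0.088, 0.037], 0.6), ([0.546, -0.284, 0.012], 0.39)] [([0.622, -0.075, 0.001], 0.97), ([0.482, -0.014, -0.0], 0.87), ([0.56, 0.106, 0.001], 0.75)]
cover [([0.208, 0.311, 0.012], 0.87), ([0.431, 0.524, 0.009], 0.63)] [([0.416, 0.532, 0.002], 0.97), ([0.473, 0.29, 0.001], 0.95), ([0.218, 0.335, 0.002], 0.57), ([0.547, -0.286, 0.015], 0.45)]
short_pack [([0.743, 0.014, 0.03], 0.75)] [([0.74, 0.019, -0.006], 0.56)]
gland [] [([0.691, 0.097, -0.001], 0.69), ([0.549, -0.286, 0.01], 0.18)]
seat [] [([0.546, -0.287, 0.012], 0.87)]
mouth [] []
side [[-0.998, 0.051, -0.045, 0.429], [-0.068, -0.753, 0.655, 0.811], [0.0, 0.657, 0.754, 0.894], [0.0, 0.0, 0.0, 1.0]] 440.5859645583557
enclosure [([0.548, -0.277, 0.024], 0.65), ([0.689, 0.107, 0.015], 0.55)] [([0.546, -0.29, 0.001], 0.82), ([0.694, 0.103, -0.001], 0.63)]
pack [([0.621, -0.061, 0.034], 0.73), ([0.481, -0.009, 0.032], 0.6), ([0.552, 0.117, 0.034], 0.59)] [([0.626, -0.075, -0.002], 0.97), ([0.483, -0.019, 0.002], 0.73), ([0.56, 0.107, 0.004], 0.61)]
cover [([0.421, 0.516, 0.01], 0.96), ([0.216, 0.342, 0.011], 0.76), ([0.47, 0.295, 0.008], 0.69)] [([0.214, 0.332, -0.004], 0.82), ([0.414, 0.535, 0.001], 0.75), ([0.472, 0.282, 0.0], 0.73)]
short_pack [([0.732, 0.033, 0.037], 0.74), ([0.55, -0.28, 0.024], 0.66)] [([0.737, 0.02, 0.004], 0.75)]
gland [([0.487, -0.258, 0.047], 0.67), ([0.69, 0.108, 0.017], 0.65)] [([0.693, 0.102, -0.001], 0.54)]
seat [] [([0.548, -0.294, 0.014], 0.97)]
mouth [] [([0.548, -0.286, 0.058], 0.56)]
```

View pics/scene0.png

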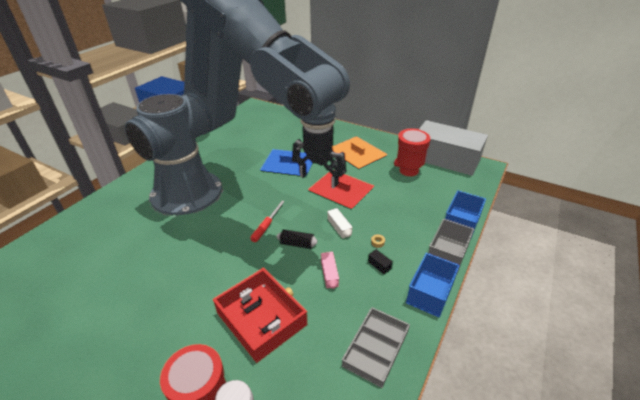

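View pics/side0.png

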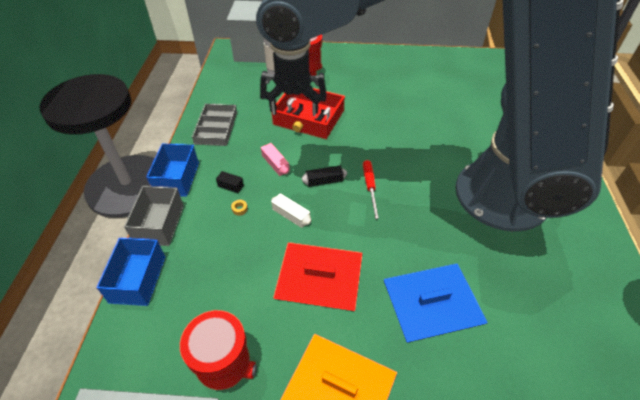

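Candidate packs in the scene picture: black with cones (297,238), white (340,222), pink (330,270), and a short black block (380,261). The pack should be the black one at about (0.482,-0.017). Candidate covers: red (341,188), blue (287,163), orange (358,151). The red one at about (0.472,0.286) fits. I'll measure yaws and confirm both in one crop.

```bash
python3 - <<'E'
from h import *
im=cv2.imread('pics/side0.png')
a=cv2.resize(im[120:230,200:400],(800,440),interpolation=cv2.INTER_CUBIC); cv2.imwrite('pics/crop1.png',a)
for c in ['side','scene']:
    im=cv2.imread(f'pics/{c}0.png'); d=np.load(f'{c}0.npy'); W=cloud(c,d)
    hsv=cv2.cvtColor(im,cv2.COLOR_BGR2HSV); red=((hsv[...,0]<6)|(hsv[...,0]>172))&(hsv[...,1]>170)&(hsv[...,2]>60)
    dark=(hsv[...,2]<70)
    def rect(m,ctr,r,z0,z1,name):
        q=W[m&(d>0)&(np.hypot(W[...,0]-ctr[0],W[...,1]-ctr[1])<r)&(W[...,2]>z0)&(W[...,2]<z1)]
        if len(q)<20: print(name,'few',len(q)); return
        (cx,cy),(w,h),an=cv2.minAreaRect(q[:,:2].astype(np.float32)*1000)
        print(c,name,len(q),round(cx,1),round(cy,1),round(w,1),round(h,1),round(an,1),'zmed',round(np.median(q[:,2])*1000,1))
    rect(red,(.547,-.288),.14,.050,.065,'rim')
    rect(red,(.472,.286),.14,.002,.015,'flange')
    rect(red,(.472,.286),.06,.025,.05,'rib')
    rect(np.ones_like(red),(.482,-.017),.08,.028,.045,'packtop')
    rect(np.ones_like(red),(.482,-.017),.08,.010,.045,'packall')
E
```

```text
side rim 359 545.9 -288.0 158.2 183.0 71.4 zmed 56.3
side flange 4171 471.6 283.9 154.9 180.6 84.6 zmed 9.7
side rib 259 471.2 284.8 16.6 69.6 84.7 zmed 38.6
side packtop 401 478.7 -20.6 111.0 39.5 15.3 zmed 34.2
side packall 611 479.6 -19.4 123.4 39.7 16.9 zmed 32.7
scene rim 617 549.4 -291.5 149.6 181.6 71.3 zmed 55.0
scene flange 603 474.1 279.7 144.8 172.7 83.8 zmed 7.2
scene rib 54 487.7 280.7 17.4 43.2 81.3 zmed 35.1
scene packtop 299 481.4 -20.3 109.6 38.2 15.8 zmed 32.4
scene packall 479 481.8 -20.2 123.2 38.4 16.0 zmed 30.8
```

View pics/crop1.png

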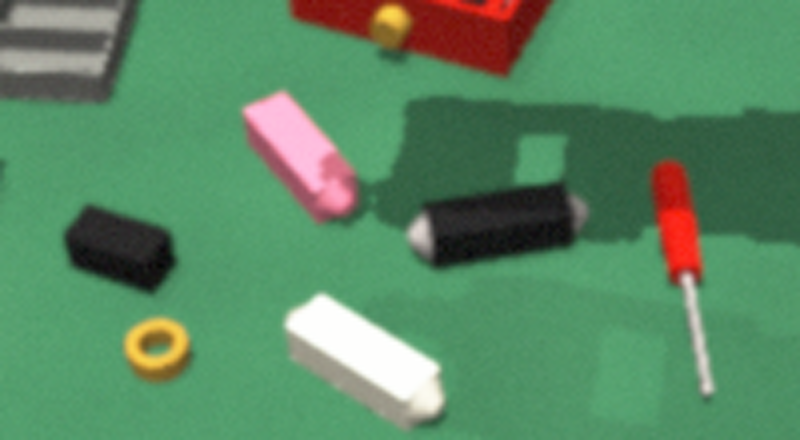

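play_rows --deltas "-0.2 -0.8 0.6 0 0 0;-0.2 -0.8 0.6 0 0 0;-0.2 -0.7 0.4 0 0 0;0 0 0 0 0 1;0 0 0 0 0 1;0 0 0 0 0 1;0 0 0 0 0 1;0 0 0 0 0 1;0 0 0 0 0 1;0 0 0 0 0 1;0 0 0 0 0 1;0 0 0 0 0 1" --grip 75 --force 60

```text
clock: 2.8
eef_pos: [0.481, -0.018, 0.2003]
orientation: [3.142, -0.0, 0.487]
contact_force: [-0.3, 0.2, -0.4]
gripper_width: 0.0751
```

play_rows --deltas "0 0 0 0 0 1;0 0 0 0 0 0.84;0 0 0 0 0 0;0 0 0 0 0 0"

```text
clock: 3.3
eef_pos: [0.481, -0.018, 0.2003]
orientation: [3.142, -0.0, 0.272]
contact_force: [-0.7, -0.1, -0.2]
gripper_width: 0.0749
```

```bash
cat >> h.py <<'E'
def rect(W,m,ctr,r,z0,z1,name):
    q=W[m&(np.hypot(W[...,0]-ctr[0],W[...,1]-ctr[1])<r)&(W[...,2]>z0)&(W[...,2]<z1)]
    if len(q)<20: print(name,'few',len(q)); return
    (cx,cy),(w,h),an=cv2.minAreaRect(q[:,:2].astype(np.float32)*1000)
    lo=an if w>h else an+90
    print(name,len(q),'c',round(cx,1),round(cy,1),'LxW',round(max(w,h),1),round(min(w,h),1),'long',round((lo+90)%180-90,1),'zmed',round(np.median(q[:,2])*1000,1))
def st():
    s=ctrl.sense(); o=np.degrees(s['orientation'])
    print('t',round(s['clock'],2),'p',np.round(s['eef_pos']*1000,1),'rpy',np.round(o,1),'F',np.round(s['contact_force'],1),'w',round(s['gripper_width']*1000,1))
def red(im):
    h=cv2.cvtColor(im,cv2.COLOR_BGR2HSV); return ((h[...,0]<6)|(h[...,0]>172))&(h[...,1]>150)&(h[...,2]>50)
E
python3 - <<'E'
from h import *
st(); im,d=snapshot('wrist'); W=cloud('wrist',d); cv2.imwrite('pics/w1.png',im)
ok=d>0
rect(W,ok,(.481,-.019),.075,.030,.042,'top'); rect(W,ok,(.481,-.019),.075,.01,.042,'all')
print(landmark_of('wrist','pack'))
E
```

```text
t 3.3 p [481.  -18.  200.3] rpy [180.   -0.   15.6] F [-0.7 -0.1 -0.2] w 74.9
top 3340 c 482.7 -19.8 LxW 106.4 33.6 long 16.7 zmed 33.6
all 3669 c 482.6 -19.8 LxW 123.3 33.7 long 16.7 zmed 33.5
[{'location': [0.5588, 0.1067, -0.0006], 'p': 0.85}, {'location': [0.6229, -0.0697, -0.0049], 'p': 0.85}, {'location': [0.4817, -0.0211, -0.0021], 'p': 0.67}]
```

View pics/w1.png

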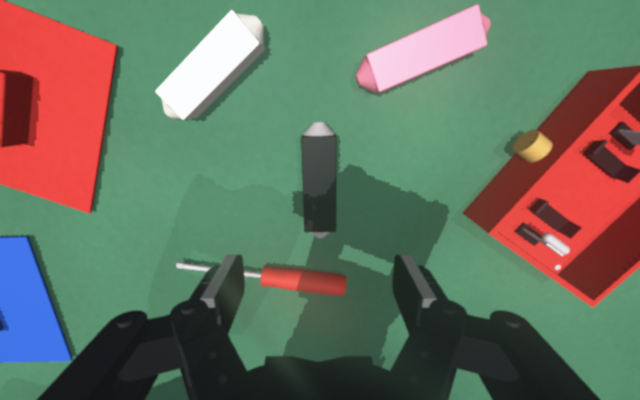

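play_rows --deltas "0.04 0.07 0 0 0 -0.16;0 0 1 0 0 0;0 0 1 0 0 0;0 0 1 0 0 0;0 0 1 0 0 0;0 0 1 0 0 0;0 0 0.5 0 0 0;0 0 0.44 0 0 0;0 0 0 0 0 0"

```text
clock: 4.53
eef_pos: [0.4826, -0.0197, 0.0218]
orientation: [-3.141, 0.001, 0.289]
contact_force: [0.1, 0.2, 0.9]
gripper_width: 0.0752
```

play_rows --deltas "0 0 0 0 0 0;0 0 0 0 0 0;0 0 0 0 0 0;0 0 0 0 0 0;0 0 0 0 0 0;0 0 0 0 0 0" --grip 20 --force 70

```text
clock: 5.28
eef_pos: [0.4832, -0.0197, 0.0229]
orientation: [3.141, -0.001, 0.289]
contact_force: [-1.1, 0.4, 7.2]
gripper_width: 0.0329
```

play_rows --deltas "0 0 -0.3 0 0 0;0 0 -0.7 0 0 0;0 0 -1 0 0 0;0 0 -1 0 0 0;0 0 -1 0 0 0;0 0 -1 0 0 0;-0.1 0.5 0 0 0 0;-0.1 1 0 0 0 0;-0.1 1 0 0 0 0;-0.1 1 0 0 0 0;-0.1 1 0 0 0 0;-0.02 1 0 0 0 0"

```text
clock: 6.78
eef_pos: [0.5141, -0.1839, 0.1708]
orientation: [-3.14, 0.001, 0.289]
contact_force: [0.9, -0.6, -2.0]
gripper_width: 0.0331
```

play_rows --deltas "0 1 0 0 0 0;0 1 0 0 0 0;0 1 0 0 0 0;0 0.73 0 0 0 0;0 0 0 0 0 1;0 0 0 0 0 1;0 0 0 0 0 1;0 0 0 0 0 1;0 0 0 0 0 1;0 0 0 0 0 0.12;0 0 0 0 0 0;0 0 0 0 0 0"

```text
clock: 8.28
eef_pos: [0.5466, -0.2896, 0.1718]
orientation: [-3.142, 0.0, -0.324]
contact_force: [-0.0, -0.3, -2.4]
gripper_width: 0.0331
```

```bash
python3 - <<'E'
from h import *
st(); im,d=snapshot('wrist'); W=cloud('wrist',d); cv2.imwrite('pics/w2.png',im)
rect(W,(d>0)&red(im),(.547,-.289),.14,.05,.065,'rim')
q=(d>0)&(W[...,2]>.1); p=W[q]; print('held',len(p),p.min(0),p.max(0))
for n in ['pack','seat','mouth','enclosure']: print(n,[(np.round(a['location'],4).tolist(),round(a['p'],2)) for a in landmark_of('wrist',n)])
c='scene'; im,d=snapshot(c); W=cloud(c,d); rect(W,(d>0)&red(im),(.547,-.289),.14,.05,.065,'rim scene')
c='side'; im,d=snapshot(c); W=cloud(c,d); rect(W,(d>0)&red(im),(.547,-.289),.14,.05,.065,'rim side')
E
```

```text
t 8.28 p [ 546.6 -289.6  171.8] rpy [-180.     0.   -18.5] F [-0.  -0.3 -2.4] w 33.1
rim 4989 c 548.9 -289.7 LxW 180.6 152.1 long -18.5 zmed 56.6
held 58236 [ 0.50867726 -0.49258582  0.10000457] [ 0.62215364 -0.23304163  0.24967059]
pack [([0.5441, -0.2898, 0.1493], 0.85), ([0.6221, -0.0753, -0.001], 0.67)]
seat []
mouth []
enclosure []
rim scene 632 c 548.0 -290.1 LxW 184.5 151.2 long -18.7 zmed 55.2
rim side 494 c 546.8 -287.9 LxW 184.6 161.9 long -19.0 zmed 55.9
```

View pics/w2.png

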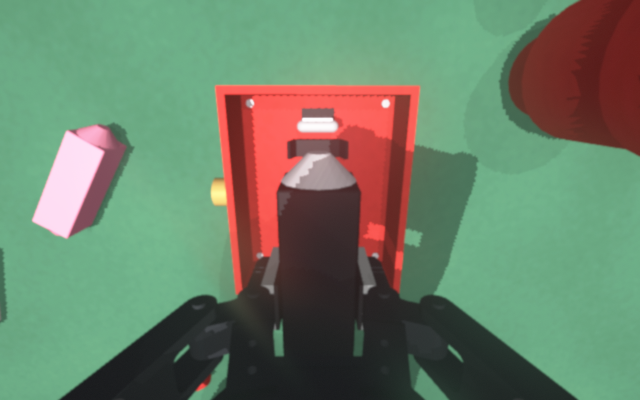

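```bash
python3 - <<'E'
from h import *
s=ctrl.sense(); p=s['eef_pos']; y=s['orientation'][2]
im,d=snapshot('wrist'); W=cloud('wrist',d)
t=np.stack([(W[...,0]-p[0])*np.cos(y)+(W[...,1]-p[1])*np.sin(y),(W[...,0]-p[0])*np.sin(y)-(W[...,1]-p[1])*np.cos(y),W[...,2]],-1)*1000
ok=d>0
q=t[ok&(abs(t[...,1])<25)&(t[...,2]>140)&(t[...,0]>20)&(t[...,0]<80)]
print('pack x max pct',np.percentile(q[:,0],[50,98,99.5,100]),'z',np.percentile(q[:,2],[1,50,99]))
b=q[(q[:,0]<45)]; print('body top z',np.percentile(b[:,2],[10,50,90]),'y range',np.percentile(b[:,1],[1,99]))
for x0 in (25,30,35,40,45): 
    e=b[abs(b[:,0]-x0)<2]; print(x0,len(e),np.round(np.median(e[:,2]) if len(e) else 0,1))
r=t[ok&red(im)&(t[...,2]>53)&(t[...,2]<62)]
print('rim x',np.percentile(r[:,0],[0.2,99.8]),'y',np.percentile(r[:,1],[.2,99.8]))
c=t[ok&~red(im)&(t[...,2]>38)&(t[...,2]<52)&(abs(t[...,1])<20)&(t[...,0]>40)&(t[...,0]<80)]
print('bead',len(c),np.percentile(c,[2,50,98],axis=0).round(1).tolist())
E
```

```text
pack x max pct [39.77870408 59.8468131  61.05526207 61.45768008] z [165.69408263 182.53962719 248.62839895]
body top z [182.07232697 182.86134503 246.18152312] y range [-16.45107499  17.13037993]
25 684 182.7
30 725 182.8
35 742 182.8
40 755 182.7
45 398 182.8
rim x [-84.81017371 146.10957974] y [-76.14881347 182.42475742]
bead 553 [[58.6, -15.4, 39.1], [63.7, -0.7, 47.0], [69.3, 15.4, 48.7]]
```

play_rows --deltas "0.08 -0.01 0 0 0 0;0 0 1 0 0 0;0 0 1 0 0 0;0 0 1 0 0 0;0 0 0.4 0 0 0;0 0 0 0 0 0;0 0 0 0 0 0"

```text
clock: 9.55
eef_pos: [0.5497, -0.2904, 0.0713]
orientation: [3.141, -0.002, -0.325]
contact_force: [-0.5, 0.3, -1.8]
gripper_width: 0.0328
```

play_rows --deltas "0 0 0.1 0 0 0;0 0 0.1 0 0 0;0 0 0.1 0 0 0;0 0 0.1 0 0 0;0 0 0 0 0 0"

```text
clock: 10.18
eef_pos: [0.5498, -0.2905, 0.0589]
orientation: [3.141, -0.002, -0.325]
contact_force: [-0.7, 0.2, 4.6]
gripper_width: 0.0331
```

play_rows --deltas "0 0 0.1 0 0 0;0 0 0.1 0 0 0;0 0 0.1 0 0 0;0 0 0 0 0 0"

```text
clock: 10.68
eef_pos: [0.5485, -0.2896, 0.0481]
orientation: [-3.141, 0.002, -0.325]
contact_force: [-0.1, 1.2, -4.9]
gripper_width: 0.0329
```

play_rows --deltas "0 0 0.1 0 0 0;0 0 0.1 0 0 0;0 0 0 0 0 0"

```text
clock: 11.05
eef_pos: [0.5487, -0.2898, 0.0424]
orientation: [-3.141, 0.001, -0.325]
contact_force: [-1.8, 1.1, -2.9]
gripper_width: 0.0329
```

play_rows --deltas "0 0 0.1 0 0 0;0 0 0.1 0 0 0;0 0 0 0 0 0;0 0 0 0 0 0"

```text
clock: 11.55
eef_pos: [0.5492, -0.2901, 0.0371]
orientation: [3.142, -0.0, -0.325]
contact_force: [0.5, -0.8, -4.2]
gripper_width: 0.0329
```

play_rows --deltas "0 0 0.06 0 0 0;0 0 0.06 0 0 0;0 0 0.04 0 0 0;0 0 0 0 0 0;0 0 0 0 0 0"

```text
clock: 12.18
eef_pos: [0.5494, -0.2902, 0.0359]
orientation: [3.141, -0.001, -0.325]
contact_force: [-14.9, 8.4, 35.0]
gripper_width: 0.0334
```

play_rows --deltas "0 0 -0.08 0 0 0;0 0 0 0 0 0"

```text
clock: 12.42
eef_pos: [0.5495, -0.2902, 0.0359]
orientation: [3.141, -0.001, -0.325]
contact_force: [-4.4, 2.7, 13.1]
gripper_width: 0.0329
```

```bash
python3 - <<'E'
from h import *
st(); p=np.array([.5484,-.2897]); y=-.325
for c in ['wrist','side']:
    im,d=snapshot(c); W=cloud(c,d)
    t=np.stack([(W[...,0]-p[0])*np.cos(y)+(W[...,1]-p[1])*np.sin(y),-(W[...,0]-p[0])*np.sin(y)+(W[...,1]-p[1])*np.cos(y),W[...,2]],-1)*1000
    ok=d>0
    for a,b in((15,25),(25,35),(35,45),(-35,-25),(-48,-38)):
        q=t[ok&~red(im)&(abs(t[...,1])<10)&(t[...,0]>a)&(t[...,0]<b)&(t[...,2]<62)]; print(c,a,b,len(q),q[:,2].max().round(1) if len(q) else 0, np.median(q[:,2]).round(1) if len(q) else 0)
    r=t[ok&red(im)&(t[...,2]>50)&(t[...,2]<64)&(abs(t[...,0])<95)&(abs(t[...,1])<80)]; print('rim z',np.median(r[:,2]))
    if c=='wrist': cv2.imwrite('pics/w3.png',im)
E
```

```text
t 12.43 p [ 549.5 -290.2   35.9] rpy [ 1.80e+02 -1.00e-01 -1.86e+01] F [-4.4  2.7 13.1] w 32.9
wrist 15 25 986 48.2 46.7
wrist 25 35 1057 48.7 46.7
wrist 35 45 1144 48.4 46.7
wrist -35 -25 673 48.5 46.6
wrist -48 -38 0 0 0
rim z 56.33757200504809
side 15 25 0 0 0
side 25 35 1 21.9 21.9
side 35 45 7 49.8 47.8
side -35 -25 12 50.1 48.7
side -48 -38 14 49.9 47.8
rim z 56.067547547718696
```

View pics/w3.png

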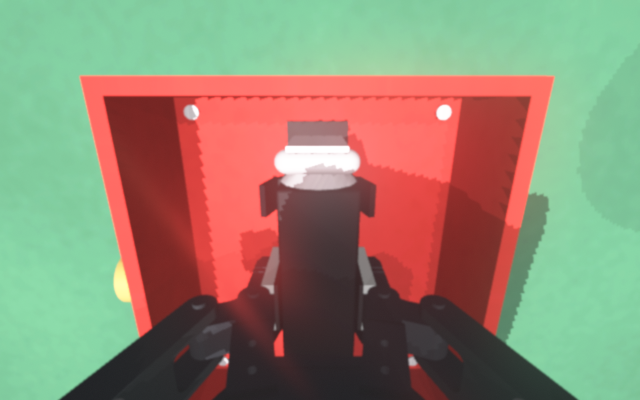

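play_rows --deltas "0 0 0 0 0 0;0 0 0 0 0 0;0 0 0 0 0 0;0 0 -0.3 0 0 0;0 0 -0.7 0 0 0;0 0 -1 0 0 0;0 0 -1 0 0 0;0 0 -1 0 0 0;0 0 -1 0 0 0;0 0 -0.5 0 0 -0.92;0 0 0 0 0 -1;0 0 0 0 0 0" --grip 60

```text
clock: 14.02
eef_pos: [0.5492, -0.29, 0.2012]
orientation: [3.141, -0.001, -0.096]
contact_force: [0.0, 0.5, 0.2]
gripper_width: 0.06
```

```bash
python3 - <<'E'
from h import *
st(); im,d=snapshot('wrist'); W=cloud('wrist',d); cv2.imwrite('pics/w4.png',im)
rect(W,(d>0)&red(im),(.548,-.29),.14,.05,.065,'rim')
rect(W,(d>0)&~red(im),(.548,-.29),.05,.043,.053,'packtop')
rect(W,(d>0)&~red(im),(.548,-.29),.085,.03,.053,'pack+clips')
E
```

```text
t 14.03 p [ 549.2 -290.   201.2] rpy [ 1.8e+02 -1.0e-01 -5.5e+00] F [0.  0.5 0.2] w 60.0
rim 4696 c 548.3 -289.8 LxW 181.5 152.4 long -18.6 zmed 56.0
packtop 3319 c 548.0 -290.3 LxW 99.8 33.9 long -18.7 zmed 46.1
pack+clips 4629 c 550.9 -255.3 LxW 153.0 102.1 long -18.7 zmed 46.0
```

View pics/w4.png

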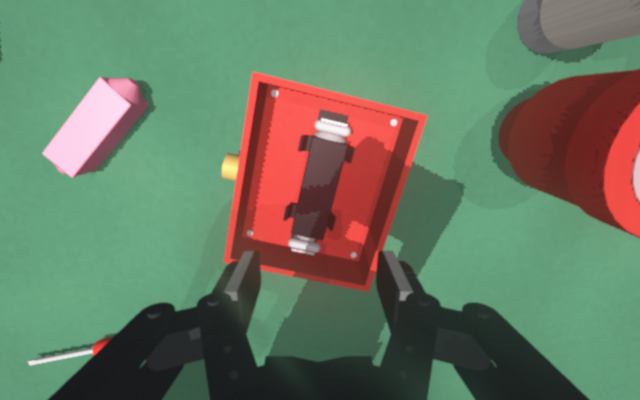

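The pack is home: its centre is within 1 mm of the enclosure's, its top is 10 mm below the rim, and both cones sit under the beads at (333,127) and (304,243). Next is the cover.

play_rows --deltas "-0.2 -0.6 0 0 0 0;-0.23 -1 0 0 0 0;-0.23 -1 0 0 0 0;-0.23 -1 0 0 0 0;-0.23 -1 0 0 0 0;-0.23 -1 0 0 0 0;-0.23 -1 0 0 0 0;-0.23 -1 0 0 0 0;-0.23 -1 0 0 0 0;-0.23 -1 0 0 0 0;-0.23 -1 0 0 0 0;-0.23 -1 0 0 0 0"

```text
clock: 15.58
eef_pos: [0.4994, 0.0658, 0.1997]
orientation: [-3.142, 0.0, -0.096]
contact_force: [-0.1, 0.3, -0.4]
gripper_width: 0.0601
```

play_rows --deltas "-0.23 -1 0 0 0 0;-0.23 -1 0 0 0 0;-0.23 -1 0 0 0 0;-0.23 -1 0 0 0 0;-0.23 -1 0 0 0 0;-0.23 -1 0 0 0 0;-0.23 -1 0 0 0 0;-0.05 -0.2 0 0 0 0;0 0 0 0 0 0;0 0 0 0 0 0"

```text
clock: 16.82
eef_pos: [0.4713, 0.2831, 0.1997]
orientation: [3.141, 0.0, -0.096]
contact_force: [-0.1, 0.1, 0.1]
gripper_width: 0.06
```

```bash
python3 - <<'E'
from h import *
st(); im,d=snapshot('wrist'); W=cloud('wrist',d); cv2.imwrite('pics/w5.png',im)
m=(d>0)&red(im)
rect(W,m,(.472,.284),.13,.003,.014,'flange'); rect(W,m,(.472,.284),.06,.02,.045,'rib'); rect(W,m,(.472,.284),.06,.036,.045,'ribtop')
E
```

```text
t 16.82 p [471.3 283.1 199.7] rpy [180.    0.   -5.5] F [-0.1  0.1  0.1] w 60.0
flange 22180 c 474.2 284.3 LxW 180.6 151.5 long -5.4 zmed 8.7
rib 987 c 474.5 283.7 LxW 69.6 13.3 long -5.7 zmed 38.5
ribtop 957 c 474.4 283.6 LxW 69.4 13.3 long -5.9 zmed 38.5
```

View pics/w5.png

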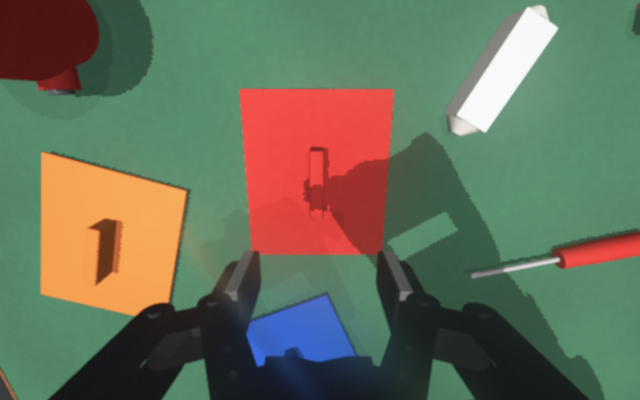

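play_rows --deltas "0.1 -0.04 0.5 0 0 0;0 0 1 0 0 0;0 0 1 0 0 0;0 0 1 0 0 0;0 0 1 0 0 0;0 0 0.7 0 0 0;0 0 0.39 0 0 0;0 0 0 0 0 0"

```text
clock: 17.88
eef_pos: [0.4742, 0.2845, 0.0312]
orientation: [3.141, 0.001, -0.095]
contact_force: [-0.2, 1.2, 0.8]
gripper_width: 0.0599
```

play_rows --deltas "0 0 0 0 0 0;0 0 0 0 0 0;0 0 0 0 0 0;0 0 0 0 0 0;0 0 0 0 0 0;0 0 0 0 0 0" --grip 0 --force 80

```text
clock: 18.62
eef_pos: [0.4748, 0.285, 0.0329]
orientation: [-3.141, -0.001, -0.095]
contact_force: [-1.9, -0.9, 5.2]
gripper_width: 0.0125
```

play_rows --deltas "0 0 -0.3 0 0 0;0 0 -0.7 0 0 0;0 0 -1 0 0 0;0 0 -1 0 0 0;0 0 -1 0 0 0;0 0 -1 0 0 0;0.12 0.5 -0.5 0 0 0;0.18 0.8 0 0 0 0;0.18 0.8 0 0 0 0;0.18 0.8 0 0 0 0;0.18 0.8 0 0 0 0;0.18 0.8 0 0 0 0"

```text
clock: 20.12
eef_pos: [0.4917, 0.1458, 0.1966]
orientation: [3.141, 0.001, -0.095]
contact_force: [-0.0, -0.1, -3.1]
gripper_width: 0.0119
```

play_rows --deltas "0.18 0.8 0 0 0 0;0.18 0.8 0 0 0 0;0.18 0.8 0 0 0 0;0.18 0.8 0 0 0 0;0.18 0.8 0 0 0 0;0.18 0.8 0 0 0 0;0.18 0.8 0 0 0 0;0.18 0.8 0 0 0 0;0.18 0.8 0 0 0 0;0.18 0.8 0 0 0 0;0.18 0.8 0 0 0 0;0.18 0.8 0 0 0 0"

```text
clock: 21.62
eef_pos: [0.5285, -0.1467, 0.1965]
orientation: [-3.141, 0.001, -0.095]
contact_force: [0.1, -0.3, -2.4]
gripper_width: 0.0122
```

play_rows --deltas "0.18 0.8 0 0 0 0;0.18 0.8 0 0 0 0;0.18 0.8 0 0 0 0;0.18 0.8 0 0 0 0;0.18 0.8 0 0 0 0;0.12 0.6 0 0 0 0;0.06 0.14 0 0 0 0;0 0 0 0 0 0.5;0 0 0 0 0 0.8;0 0 0 0 0 0.61;0 0 0 0 0 0;0 0 0 0 0 0"

```text
clock: 23.12
eef_pos: [0.5483, -0.2896, 0.197]
orientation: [-3.142, 0.0, -0.322]
contact_force: [-0.3, -0.2, -2.1]
gripper_width: 0.0122
```

```bash
cat > m.py <<'E'
from h import *
st(); s=ctrl.sense(); z=s['eef_pos'][2]
for c in ['wrist','scene','side']:
    im,d=snapshot(c); W=cloud(c,d); cv2.imwrite(f'pics/m_{c}_{s["clock"]:.1f}.png',im); m=(d>0)&red(im)
    rect(W,m,(.548,-.29),.14,.05,.063,c+' rim'); rect(W,m,(.548,-.29),.14,z-.033,z-.012,c+' cover'); rect(W,m,(.548,-.29),.06,z-.002,z+.02,c+' rib')
    q=W[m&(np.hypot(W[...,0]-.548,W[...,1]+.29)<.14)&(W[...,2]>z-.033)&(W[...,2]<z-.012)]
    if len(q)>50: 
        A=np.c_[q[:,:2]-[.548,-.29],np.ones(len(q))]; k=np.linalg.lstsq(A,q[:,2],rcond=None)[0]; print('  plane slope',k[:2].round(3),'z',k[2].round(4))
E
python3 m.py
```

```text
t 23.12 p [ 548.3 -289.6  197. ] rpy [-180.     0.   -18.5] F [-0.3 -0.2 -2.1] w 12.2
wrist rim few 0
wrist cover 58015 c 547.4 -289.6 LxW 180.9 152.1 long -18.4 zmed 172.8
wrist rib 4281 c 547.8 -292.5 LxW 69.4 38.0 long -0.9 zmed 202.7
  plane slope [-0. -0.] z 0.1728
scene rim 516 c 548.3 -290.6 LxW 183.9 151.2 long -18.7 zmed 55.2
scene cover 3236 c 547.0 -290.3 LxW 182.6 151.1 long -18.6 zmed 171.9
scene rib 97 c 560.6 -288.1 LxW 49.2 22.1 long -44.2 zmed 201.4
  plane slope [-0.    -0.001] z 0.1719
side rim 473 c 546.3 -288.1 LxW 183.8 157.6 long -18.9 zmed 55.8
side cover 1573 c 545.3 -290.2 LxW 181.3 159.8 long -18.1 zmed 174.0
side rib 81 c 544.0 -291.7 LxW 70.4 24.6 long -18.2 zmed 202.0
  plane slope [-0.001 -0.002] z 0.1741
```

play_rows --deltas "0.03 -0.01 0.5 0 0 0;0 0 1 0 0 0;0 0 1 0 0 0;0 0 0.6 0 0 0;0 0 0.27 0 0 0;0 0 0 0 0 0;0 0 0 0 0 0"

```text
clock: 24.15
eef_pos: [0.5496, -0.2902, 0.0968]
orientation: [3.141, -0.002, -0.324]
contact_force: [0.3, -0.5, -1.8]
gripper_width: 0.0125
```

```bash
python3 m.py
```

```text
t 24.15 p [ 549.6 -290.2   96.8] rpy [ 1.80e+02 -1.00e-01 -1.86e+01] F [ 0.3 -0.5 -1.8] w 12.5
wrist rim few 0
wrist cover 58051 c 548.8 -290.2 LxW 180.7 152.0 long -18.5 zmed 72.7
wrist rib 4275 c 549.0 -293.0 LxW 69.5 38.0 long -1.0 zmed 102.6
  plane slope [ 0.001 -0.001] z 0.0727
scene rim 350 c 568.2 -344.1 LxW 231.5 116.1 long 21.1 zmed 55.4
scene cover 2926 c 549.4 -291.5 LxW 183.9 150.5 long -18.6 zmed 71.8
scene rib 90 c 562.5 -290.6 LxW 46.3 22.8 long -48.7 zmed 101.7
  plane slope [ 0.002 -0.001] z 0.0718
side rim 280 c 530.2 -236.6 LxW 227.3 120.3 long 18.3 zmed 56.2
side cover 1517 c 546.3 -287.8 LxW 182.7 156.6 long -18.7 zmed 73.6
side rib 66 c 545.2 -290.9 LxW 72.7 22.6 long -20.9 zmed 101.7
  plane slope [-0.001 -0.003] z 0.0737
```

play_rows --deltas "0 0 0.1 0 0 0;0 0 0.1 0 0 0;0 0 0.1 0 0 0;0 0 0.08 0 0 0;0 0 0 0 0 0;0 0 0 0 0 0"

```text
clock: 25.05
eef_pos: [0.5491, -0.2899, 0.0848]
orientation: [-3.142, 0.0, -0.324]
contact_force: [-2.7, 2.5, 6.1]
gripper_width: 0.0124
```

play_rows --deltas "0 0 0.05 0 0 0;0 0 0.05 0 0 0;0 0 0 0 0 0"

```text
clock: 25.42
eef_pos: [0.5492, -0.2899, 0.0848]
orientation: [3.141, -0.0, -0.324]
contact_force: [-16.3, 8.8, 36.4]
gripper_width: 0.0123
```

play_rows --deltas "0 0 0 0 0 0;0 0 -0.07 0 0 0;0 0 0 0 0 0"

```text
clock: 25.8
eef_pos: [0.5493, -0.29, 0.0848]
orientation: [3.141, -0.001, -0.324]
contact_force: [-7.1, 4.0, 15.0]
gripper_width: 0.0129
```

play_rows --deltas "0 0 0 0 0 0;0 0 0 0 0 0;0 0 0 0 0 0;0 0 -0.3 0 0 0;0 0 -0.7 0 0 0;0 0 -1 0 0 0;0 0 -1 0 0 0;0 0 -1 0 0 0;0 0 -0.5 0 0 0;0 0 0 0 0 0" --grip 50

```text
clock: 27.05
eef_pos: [0.5494, -0.2901, 0.2193]
orientation: [3.141, -0.002, -0.324]
contact_force: [1.2, 0.2, -0.3]
gripper_width: 0.0496
```

```bash
python3 - <<'E'
from h import *
st()
for c in ['wrist','side']:
    im,d=snapshot(c); W=cloud(c,d); cv2.imwrite(f'pics/end_{c}.png',im); m=(d>0)&red(im)
    rect(W,m,(.548,-.29),.14,.05,.07,c+' cover'); rect(W,m,(.548,-.29),.06,.08,.1,c+' rib')
    q=W[m&(np.hypot(W[...,0]-.548,W[...,1]+.29)<.09)&(W[...,2]>.05)&(W[...,2]<.07)]
    A=np.c_[q[:,:2]-[.548,-.29],np.ones(len(q))]; k=np.linalg.lstsq(A,q[:,2],rcond=None)[0]; print('  slope',k[:2].round(3),'z',k[2].round(4))
for n in ['short_pack','gland']: print(n,landmark_of('side',n)[:1])
E
```

```text
t 27.05 p [ 549.4 -290.1  219.3] rpy [ 1.80e+02 -1.00e-01 -1.86e+01] F [ 1.2  0.2 -0.3] w 49.6
wrist cover 25655 c 547.6 -289.8 LxW 181.4 151.8 long -18.4 zmed 59.4
wrist rib 1216 c 547.9 -290.3 LxW 70.2 13.8 long -18.8 zmed 89.3
  slope [-0.001  0.001] z 0.0595
side cover 1803 c 545.5 -288.1 LxW 184.1 157.7 long -18.2 zmed 61.5
side rib 126 c 545.7 -288.1 LxW 71.3 18.5 long -20.3 zmed 90.0
  slope [-0.004 -0.012] z 0.0616
short_pack [{'location': [0.7383, 0.0231, 0.0008], 'p': 0.74}]
gland [{'location': [0.6922, 0.1022, -0.0009], 'p': 0.6}]
```

View pics/end_wrist.png

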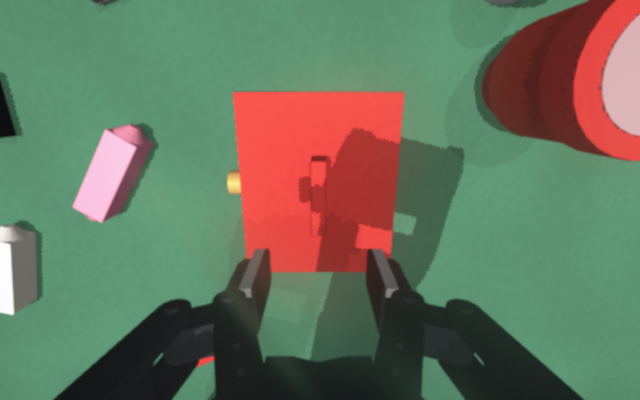

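The cover at (320,183) lies level on the box with its edges in line. The gripper is clear of it, so I'm handing in.

```bash
python3 -c "
from bench import ctrl
print(ctrl.sign_off())"
```

```text
the job is handed in; nothing more can be done
None
```

The battery pack is snapped home between the clips, the cover is pressed onto the box, and I handed the job in at about 27 s. `ctrl.sign_off()` gave no verdict.

- **Pack:** it was pressed down until the force rose to 35 N at the cradle. Afterwards its top was 10 mm below the rim, its centre within 1 mm of the enclosure's and its axis within 0.1°. Both cones were under the clip beads. I did not measure the clip angles as such.
- **Cover:** it was pressed with about 36 N and then released. It sits within 1 mm of the enclosure's centre and within about 0.2° of its line.
- **Disagreement in the last check:** for the cover, the wrist camera gave a flange top of 59.5 mm and almost no slope. The side camera gave 61.6 mm and a slope of about 0.012. Both fit the expected 61 mm and level within the 2 mm calibration.
- **Bystanders:** the last side-camera check showed the short block and the brass ring within about 4 mm of their starting readings, inside the networks' error. The gripper was clear of everything when I handed in.

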